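# Take the tea tin off its railed rack and set it on the tea tray

### The arm

A 7-joint arm with a two-finger parallel gripper is mounted at the origin on a cart in front of the work surface, level with it; the furniture and walls round the work are solid. World frame = base frame: x ahead of the robot, y to its left, z up, the work surface at z = 0. Lengths are in m, angles in rad, forces in N, time in s.
With the tool pointing down it reaches from about 0.425 to 0.925 m from the base axis. Payload 6.8 kg.
Tool frame: the origin (TCP) lies on the centre line of the jaws, within the pads' length; the fingertips stand bot.tip_reach ahead of it and the grasp point (between the pads) lies 3 mm ahead of it (bot.tip_reach is the distance from the TCP to the fingertips, in m); z points along the fingers, y is the line along which they close (so a half turn about z gives the same grasp; the last joint's range is limited). The gripper opens to 85 mm and grips with 20 to 120 N. Pads are 22 mm wide; open, the fingers measure 114 mm over their backs; the gripper's body (76 mm by 85 mm) begins 54 mm behind the grasp point. The pads swing forward as they close: fully open they stand 13 mm farther back than shut.
Start: joints at [1.132, 0.477, 0.022, 1.555, -0.011, 1.109, -0.083], TCP at [0.219, -0.638, 0.253] pointing down, gripper open.
Joint ranges: [-2.96, 2.96], [-0.34, 2.1], [-1.41, 1.46], [0.24, 2.44], [-1.37, 4.51], [0.17, 1.92], [-2.96, 2.96]. Speed limits (rad/s): [2.39, 2.39, 3.14, 3.14, 3.14, 3.14, 3.14].

### API

Orientations are given as a unit quaternion [w, x, y, z].
In Python, from station import bot gives the robot as it stands.
- The arm moves only by the tool jog_arm, never from a script. Its argument "deltas" is a list of rows, each a list of 7 numbers: the shift along the world's x, y, z in m, then the turn, a rotation vector about the world's x, y, z in rad, then the opening, from 0 (shut) to 1 (fully open). In form: [[x, y, z, rx, ry, rz, grip], ...]. A call has 1 to 10 rows; each row shifts and turns the commanded pose from where the row before left it; what a row does not reach is not made up. A row lasts 1/10 s, in which the tool goes at most 50 mm and 8.59 degrees, less where a joint would pass 70% of its speed; a pose out of reach is approached as far as the arm can. A call with a gripper value outside its range is refused whole. The fingers move at their own pace and stop on an object; "newtons" is the grip in N (left out, the last holds). Time passes only in rows, so rows that do not move let the fingers close. It gives the time, the measured TCP pose, the force, the opening and the grip force at its end, in the units of the state.
- bot.get_obs(): the state, without advancing time (a new reading comes with each control period).
- bot.read_camera(name): name is "side" or "top"; returns a dict with "img" (384x512x3 uint8, red, green, blue), "K" (3x3 intrinsics, pixels), "eye" and "attitude" of the camera in the world. Camera axes: x right, y down, z forward; pixel columns grow to the right and rows downward; lengths in m; the calibration is good to about 2 mm. A picture is of the moment at which its call begins. There is no depth.
- bot.hand_in(): hands the job in; it is judged then, once.
The state is a dict: "t": time; "q": joint angles; "joint_vel": joint speeds; "joint_torque": joint torques, N m; "eef_pos": TCP position; "tool_rot": TCP orientation; "contact_force": force on the tool from outside, world axes, zero at the start; "torque": the same for the moment, N m; "gripper_width": opening from 0.0 (shut) to 1.0 (fully open); "grasp_force": force on a finger pad.
Only numpy, scipy, OpenCV 4.12 (cv2) and the standard library are available. Lean on these libraries where they do the work, as an engineer would, in place of code of your own. Each camera call takes 0.05 s, during which the arm holds its last target. There are 200 camera calls.

### The job

Fetch the green tea tin from the rack and stand it upright on the free half of the tea tray, beside the mug and spoon. The tins stand too close to take hold of, so tip the green one forward by its lid until it leans on the rack's front rail by itself, then take it by its sides, lift it up over the rail, draw it forward and set it down without dropping it or letting it fall over. Leave the other three tins standing in their places in the rack and do not push the mug out of its place.

Things in the scene. Friction and masses are not known exactly. Their poses are not given: they have to be found in the camera images.
- tin_green: dark green painted-steel tea tin, cream label, 46 (x, front to back) x 58 (y) x 155 (z) mm, 0.2 to 0.3 kg; origin: centre of its underside; z up its axis, -x its front. THE TIN TO FETCH, in any place of the row. Tipped about its lower front edge it leans on the rail at about 0.38 rad and stays so when let go (below 0.30 rad it falls back); its top then stands some 50 mm proud of the neighbours, so that its sides can be gripped.
- green_lid (a point): centre of the green tin's lid plate, 152 mm above its underside. The plate is sunk 3 mm inside a rolled rim 3 mm wide: closed fingertips pressed lightly on it pull the tin's top forward by friction and by the rim.
- tin_red: dark red painted-steel tea tin, cream label, 46 (x, front to back) x 58 (y) x 155 (z) mm, 0.2 to 0.3 kg; origin: centre of its underside; z up its axis, -x its front. A neighbour that stays.
- tin_blue: blue painted-steel tea tin, cream label, 46 (x, front to back) x 58 (y) x 155 (z) mm, 0.2 to 0.3 kg; origin: centre of its underside; z up its axis, -x its front. A neighbour that stays.
- tin_black: black painted-steel tea tin, cream label, 46 (x, front to back) x 58 (y) x 155 (z) mm, 0.2 to 0.3 kg; origin: centre of its underside; z up its axis, -x its front. A neighbour that stays.
- tea_rack: brown wooden rack fixed on the worktop, 266 (y) x 85 (x) mm; origin: centre of its underside, -x its front, y along the row. The tins stand on its deck, 55 mm above the origin, about 2 mm apart and from the end panels, and 1 mm off a back board 10 mm taller than they are: no finger fits beside or behind. End panels: 110 mm above the deck beside the tins, 42 mm ahead of them.
- rail_mid (a point): top of the rack's front rail, at the middle of its length: a round steel bar 8 mm thick along the rack's y, its axis 30 mm in front of the rack's origin, its top 36 mm above the deck, its back about 13 mm in front of the standing tins
- tray: light wooden tea tray fixed on the worktop between robot and rack, 148 (x) x 310 (y) mm; floor 6 mm above its origin (centre of underside), rim 16 mm high and 7 mm wide. Small dark handles at its ends. A mug (-y half) and a teaspoon (middle) are on it; its +y half is free.
- tray_free (a point): middle of the tray's free half, on the tray's floor (85 mm from the tray's middle along its y)
- mug: white mug with a leaf pattern standing on the tray, 92 mm across, 127 mm with its handle, 95 mm high; origin at the middle of its underside's outline (handle included)
There are look-alikes about, which are no part of the job. Leave any yellow look-alike of the tin_blue alone.

How it is judged:
By the outcome, as a careful person would: the job done as asked, in the order asked, and still so for the second after the job is handed in, with the robot touching nothing.
It also fails if it takes over 51 s, if anything falls off the work surface, if the arm or the gripper's body presses on something with over 40 N, if the wrist force passes 120 N, or if a joint passes its speed limit or range.

## Working session

There is one attempt and no reset: what is moved stays moved. The work goes in short steps, Python scripts to look and compute and a tool call to move; the robot and the scene stay as the last step left them, time stands still between calls to the robot, and variables do not carry over. Pictures are saved under pics/ and viewed, at most 12 in all, crops included, and the job is handed in when it is done.

Besides the shell and the picture viewer there is one more tool, called after ">>>" as name(argument=value, ...), one argument or row to a line, values as JSON. jog_arm: Moves the arm, as the interface text tells. Its arguments: {"type":"object","properties":{"deltas":{"type":"array"},"newtons":{"type":"number"}},"required":["deltas"]}

```bash
mkdir -p pics; ls; python3 - <<'E'
from station import bot
import cv2, numpy as np
print(bot.get_obs(), bot.tip_reach)
for n in("side","top"):
    c=bot.read_camera(n); cv2.imwrite(f"pics/{n}0.png",c["img"][:,:,::-1]); print(n,c["K"],c["eye"],c["attitude"])
E
```

```text
pics
{'t': 0.0, 'q': array([ 1.1319137 ,  0.47782081,  0.02235485,  1.5564673 , -0.01153416,
        1.1093201 , -0.08309404]), 'joint_vel': array([-6.33487111e-04, -1.44853771e-03, -1.85366613e-04, -2.76397528e-07,
        7.04958093e-04, -1.76247372e-04,  7.94389969e-04]), 'joint_torque': array([ 1.39835274e-04, -5.96449399e+01,  1.60800699e+00, -2.81195748e+01,
        1.24574071e-02,  9.38304118e-03, -5.84205623e-05]), 'eef_pos': array([ 0.21903162, -0.63787424,  0.2523054 ]), 'tool_rot': array([-9.19351815e-04,  9.86353671e-01,  1.64637619e-01, -2.13252374e-04]), 'contact_force': array([-0.12083216, -0.96455602,  0.3335361 ]), 'torque': array([ 0.00891353, -0.05588312,  0.00605574]), 'grasp_force': 0.0, 'gripper_width': 1.0045280625774504} 0.022
side [[359.29667724   0.         253.21287256]
 [  0.         359.29667724 192.11804089]
 [  0.           0.           1.        ]] [ 0.11407192 -0.51263209  0.65616822] [-0.43345913  0.84067065 -0.29297227  0.13983305]
top [[452.70490734   0.         254.37766211]
 [  0.         452.70490734 191.33183907]
 [  0.           0.           1.        ]] [ 0.26900757 -0.03340794  1.12621728] [-0.10734336  0.81215593 -0.56867226  0.07410817]
```

View pics/side0.png

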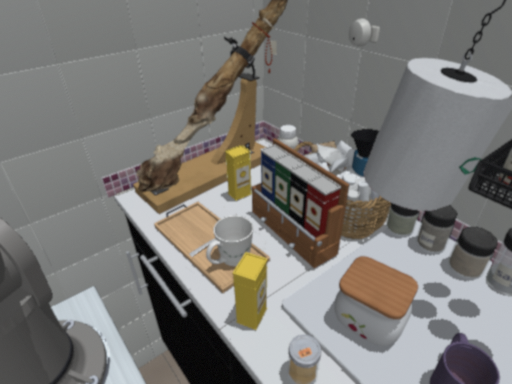

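View pics/top0.png

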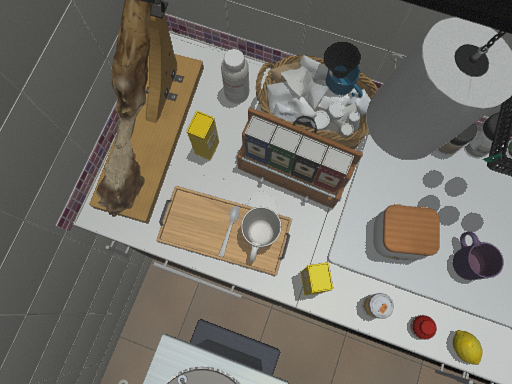

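The side view shows the rack around (300,205), with blue at the far end, then green (about 282,195), black and red. The tray is at (210,245) with the mug at (232,240), and its free half is up-left. In the top view the rack is at (300,160), the tray at (225,230) and the free half at about (190,220). I'll enlarge both views next.

```bash
python3 - <<'E'
import cv2, numpy as np
a=cv2.imread("pics/side0.png")[130:270,235:365]; b=cv2.imread("pics/top0.png")[100:280,150:370]
a=cv2.resize(a,None,fx=4.2,fy=4.2,interpolation=cv2.INTER_CUBIC)
b=cv2.resize(b,None,fx=3.6,fy=3.3,interpolation=cv2.INTER_CUBIC)
cv2.imwrite("pics/sc.png",a);cv2.imwrite("pics/tc.png",b[:600])
E
```

```text
(no output)
```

View pics/sc.png

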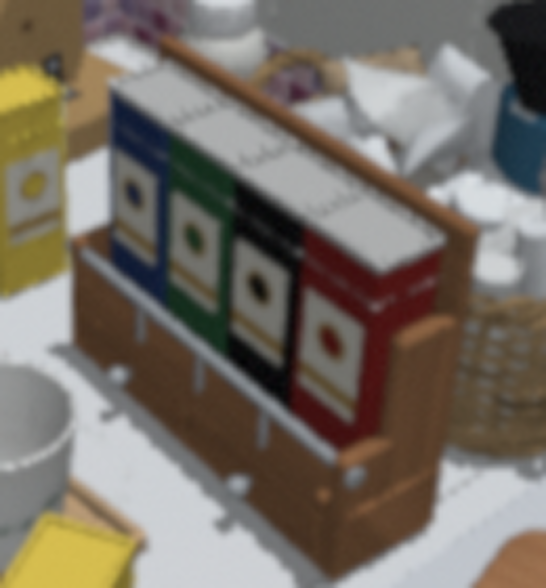

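View pics/tc.png

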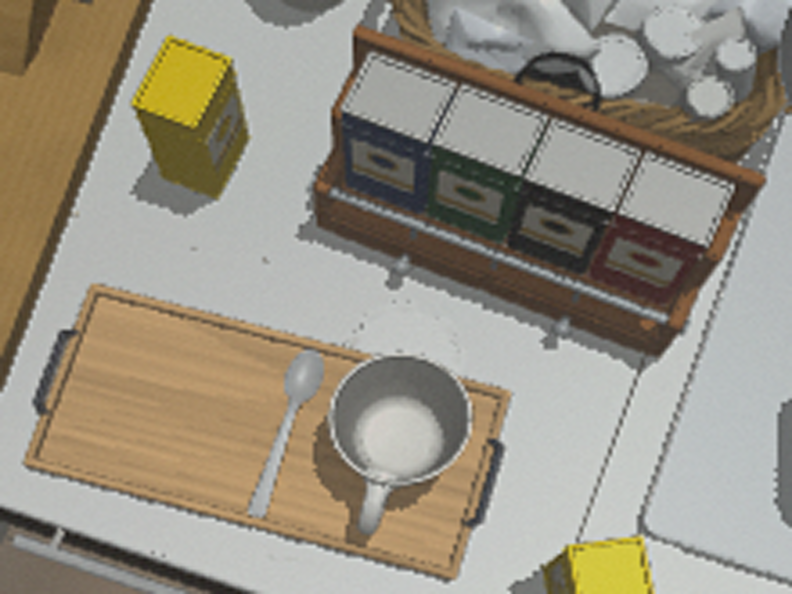

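In the crops, the order from +y to -y is blue, green, black, red. The green lid corners in the top crop are (433,147), (520,182), (547,118) and (458,85). The rail runs from (330,192) to (668,320), and the tray corners are (95,287), (510,392), (455,578) and (27,463).

```bash
cat >h.py <<'E'
import numpy as np
from scipy.spatial.transform import Rotation as R
CAM={"side":(359.29667724,253.21287256,192.11804089,[0.11407192,-0.51263209,0.65616822],[-0.43345913,0.84067065,-0.29297227,0.13983305]),
"top":(452.70490734,254.37766211,191.33183907,[0.26900757,-0.03340794,1.12621728],[-0.10734336,0.81215593,-0.56867226,0.07410817])}
def ray(n,p):
    f,cx,cy,e,q=CAM[n]; d=R.from_quat(q,scalar_first=True).apply([(p[0]-cx)/f,(p[1]-cy)/f,1]); return np.array(e),d/np.linalg.norm(d)
def plane(n,p,z):
    e,d=ray(n,p); return e+d*(z-e[2])/d[2]
def tri(ps,pt):
    a,u=ray("side",ps); b,v=ray("top",pt)
    s=np.linalg.lstsq(np.c_[u,-v],b-a,rcond=None)[0]; x,y=a+s[0]*u,b+s[1]*v
    return (x+y)/2,np.linalg.norm(x-y)
S=lambda x,y:(235+(x+.5)/4.2-.5,130+(y+.5)/4.2-.5)
T=lambda x,y:(150+(x+.5)/3.6-.5,100+(y+.5)/3.3-.5)
E
python3 - <<'E'
from h import *
np.set_printoptions(precision=4,suppress=True)
for n,s,t in [("lid FL",(110,83),(343,115)),("FR",(380,270),(710,243)),("BR",(445,238),(735,188)),("g/k F",(232,180),(520,182)),("b/g F",(167,135),(433,147)),("railL",(85,252),(330,192)),("railR",(340,460),(668,320))]:
    print(n,*tri(S(*s),T(*t)))
print("tray tri",tri((206,204),T(95,287)),tri((160,232),T(27,463)),tri((268,258),T(510,392)))
g=[plane("top",T(*p),.21) for p in [(433,147),(520,182),(547,118),(458,85)]]
print("green",g,np.mean(g,0))
row=[plane("top",T(*p),.21) for p in [(343,115),(710,243),(735,188),(368,52)]];print("row",row,np.mean(row,0))
v=row[1]-row[0]+row[2]-row[3];print("yaw of +y axis",np.degrees(np.arctan2(v[0],-v[1])), np.linalg.norm(v)/2)
t=[plane("top",T(*p),.016) for p in [(95,287),(510,392),(455,578),(27,463)]];print("tray",t,np.mean(t,0))
E
```

```text
lid FL [0.6131 0.1141 0.2107] 0.0033948245982726153
FR [ 0.6031 -0.1181  0.2076] 0.0018046515482986916
BR [ 0.6444 -0.1219  0.2103] 0.0015938095854435487
g/k F [ 0.6088 -0.0004  0.1999] 0.0022000820736170937
b/g F [0.6123 0.0575 0.2013] 0.000279943349102725
railL [0.5983 0.1215 0.0885] 0.0016671592399655746
railR [ 0.5827 -0.121   0.0913] 0.002026724425309811
tray tri (array([ 0.5061,  0.2622, -0.0031]), np.float64(0.024249073293288757)) (array([ 0.3576,  0.2632, -0.0301]), np.float64(0.011466156174168234)) (array([ 0.5134, -0.0401,  0.0112]), np.float64(0.0022763458137855107))
green [array([0.6092, 0.0565, 0.21  ]), array([ 0.6041, -0.0002,  0.21  ]), array([ 0.6518, -0.0012,  0.21  ]), array([0.6555, 0.0569, 0.21  ])] [0.6302 0.028  0.21  ]
row [array([0.6118, 0.115 , 0.21  ]), array([ 0.6031, -0.1184,  0.21  ]), array([ 0.6438, -0.1215,  0.21  ]), array([0.6591, 0.1162, 0.21  ])] [ 0.6295 -0.0022  0.21  ]
yaw of +y axis -2.919240523427955 0.23585156126180581
tray [array([0.4911, 0.2619, 0.016 ]), array([ 0.5133, -0.0406,  0.016 ]), array([ 0.3692, -0.0506,  0.016 ]), array([0.3489, 0.2532, 0.016 ])] [0.4306 0.106  0.016 ]
```

```bash
python3 - <<'E'
from h import *
np.set_printoptions(precision=4,suppress=True)
print("lamp top",tri((461,72),(471,60)))
print("yellowR top",tri((252,263),(318,270)),"yellowL",tri((238,155),(202,123)))
print("mug rim c",plane("top",T(400,418),.095))
q=R.from_quat([-9.19351815e-04,9.86353671e-01,1.64637619e-01,-2.13252374e-04],scalar_first=True)
d=R.from_rotvec([0,0,-.055])*R.from_quat([0,1,0,0],scalar_first=True)
print((d*q.inv()).as_rotvec(), q.as_matrix())
E
```

```text
lamp top (array([ 0.7774, -0.2352,  0.4526]), np.float64(0.005914939875111305))
yellowR top (array([ 0.3974, -0.1295,  0.146 ]), np.float64(0.0008093007045036555)) yellowL (array([0.6292, 0.2331, 0.1371]), np.float64(0.005425538123265454))
mug rim c [0.4543 0.0203 0.095 ]
[-0.0019 -0.0004 -0.3858] [[ 0.9458  0.3248 -0.0007]
 [ 0.3248 -0.9458  0.0017]
 [-0.0001 -0.0019 -1.    ]]
```

>>> jog_arm(
  deltas=[
    [0,0,0.045,0,0,0,0],
    [0,0.01,0.045,0,0,0,0],
    [0.02,0.042,0,0,0,-0.024,0],
    [0.02,0.042,0,0,0,-0.024,0],
    [0.02,0.042,0,0,0,-0.024,0],
    [0.02,0.042,0,0,0,-0.024,0],
    [0.02,0.042,0,0,0,-0.024,0],
    [0.02,0.042,0,0,0,-0.024,0],
    [0.02,0.042,0,0,0,-0.024,0],
    [0.02,0.042,0,0,0,-0.024,0],
  ],
  newtons=40,
)

```text
t: 1.1
eef_pos: [0.3795, -0.2905, 0.3431]
tool_rot: [0.0, 0.998, 0.069, -0.0]
contact_force: [0.6, -0.1, -0.4]
gripper_width: 0.0
grasp_force: 0.0
```

>>> jog_arm(
  deltas=[
    [0.02,0.04,0,0,0,-0.022,0],
    [0.02,0.04,0,0,0,-0.022,0],
    [0.024,0.04,0,0,0,-0.022,0],
    [0.027,0.04,0,0,0,-0.022,0],
    [0.03,0.038,0,0,0,-0.022,0],
    [0.03,0.038,0,0,0,-0.022,0],
    [0.03,0.038,0,0,0,-0.022,0],
    [0.032,0.03,-0.01,0,0,-0.022,0],
    [0.03,0.0145,-0.02,0,0,-0.017,0],
    [0,0,-0.033,0,0,0,0],
  ],
)

```text
t: 2.1
eef_pos: [0.6258, 0.0302, 0.2805]
tool_rot: [-0.002, 1.0, -0.025, 0.002]
contact_force: [0.1, 0.2, -0.5]
gripper_width: -0.005
grasp_force: 0.0
```

```bash
python3 - <<'E'
from station import bot
import cv2
from h import *
print(bot.get_obs())
a=bot.read_camera("side")["img"][90:240,230:370,::-1];b=bot.read_camera("top")["img"][70:220,220:360,::-1]
cv2.imwrite("pics/c1.png",cv2.resize(cv2.hconcat([a,b]),None,fx=2.8,fy=2.8,interpolation=cv2.INTER_CUBIC))
E
```

```text
{'t': 2.1, 'q': array([ 0.16976451,  0.40578615, -0.42346564,  1.62725599,  0.17723641,
        1.14191257, -1.9175448 ]), 'joint_vel': array([ 0.00807076,  0.23071935,  0.06419842,  0.50975694,  0.13424135,
       -0.64098268, -0.08317716]), 'joint_torque': array([ -1.16876364, -54.88118649,  -4.79906783, -31.14119053,
        -0.11898644,   0.97985432,  -0.23658617]), 'eef_pos': array([0.62583078, 0.03024901, 0.28049743]), 'tool_rot': array([-0.00153497,  0.99967939, -0.0251764 ,  0.00221366]), 'contact_force': array([ 0.07995257,  0.20527781, -0.5306216 ]), 'torque': array([-0.03455997, -0.00266274, -0.01479133]), 'grasp_force': 0.0, 'gripper_width': -0.004536536454628609}
```

View pics/c1.png

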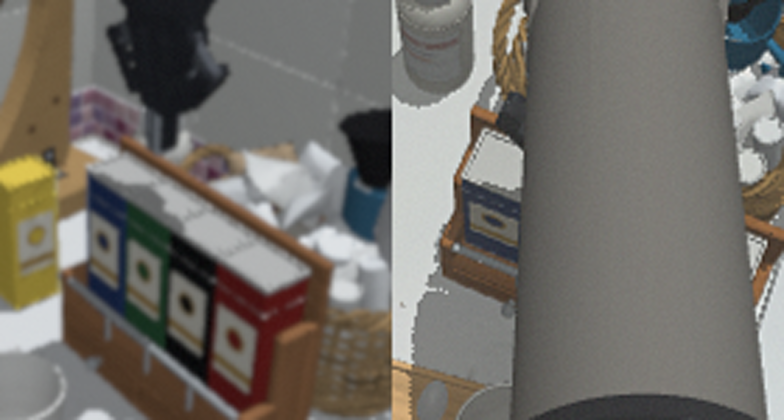

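The top view is blocked by the arm. In the side view the shut fingertips are at about (163,148), above and beyond the green lid, as expected at this height. I'll descend next.

>>> jog_arm(
  deltas=[
    [-0.002,-0.002,-0.015,0,0,0,0],
    [0,0,-0.015,0,0,0,0],
    [0,0,-0.01,0,0,0,0],
    [0,0,0,0,0,0,0],
    [0,0,0,0,0,0,0],
  ],
)

```text
t: 2.7
eef_pos: [0.6203, 0.024, 0.2408]
tool_rot: [0.0, 1.0, -0.027, 0.0]
contact_force: [0.2, 0.2, 0.7]
gripper_width: -0.001
grasp_force: 0.0
```

>>> jog_arm(
  deltas=[
    [0.003,0.004,-0.004,0,0,0,0],
    [0,0,-0.003,0,0,0,0],
    [0,0,-0.002,0,0,0,0],
    [0,0,-0.002,0,0,0,0],
    [0,0,0,0,0,0,0],
  ],
)

```text
t: 3.2
eef_pos: [0.6235, 0.0281, 0.2295]
tool_rot: [-0.0, 1.0, -0.027, 0.0]
contact_force: [0.8, 0.3, 1.0]
gripper_width: -0.0
grasp_force: 0.3
```

>>> jog_arm(
  deltas=[
    [0,0,-0.001,0,0,0,0],
    [0,0,-0.001,0,0,0,0],
    [0,0,0,0,0,0,0],
  ],
)

```text
t: 3.5
eef_pos: [0.6247, 0.0281, 0.2292]
tool_rot: [-0.0, 1.0, -0.027, 0.002]
contact_force: [0.6, -0.7, 7.7]
gripper_width: -0.001
grasp_force: 3.8
```

>>> jog_arm(
  deltas=[
    [-0.0033,0.0002,0.0002,-0.001,-0.019,0,0],
    [-0.0033,0.0002,0.0002,-0.001,-0.019,0,0],
    [-0.0033,0.0002,0.0001,-0.001,-0.019,0,0],
    [-0.0033,0.0002,0.0001,-0.001,-0.019,0,0],
    [-0.0033,0.0002,0.0001,-0.001,-0.019,0,0],
    [-0.0033,0.0002,-0.0001,-0.001,-0.019,0,0],
    [-0.0033,0.0002,-0.0001,-0.001,-0.019,0,0],
    [-0.0033,0.0002,-0.0002,-0.001,-0.019,0,0],
  ],
)

```text
t: 4.3
eef_pos: [0.5976, 0.0298, 0.229]
tool_rot: [0.002, 0.997, -0.027, 0.078]
contact_force: [-0.3, 1.6, 6.0]
gripper_width: -0.001
grasp_force: 2.6
```

```bash
python3 - <<'E'
from station import bot
import cv2
a=bot.read_camera("side")["img"][90:240,230:370,::-1]
cv2.imwrite("pics/c2.png",cv2.resize(a,None,fx=4,fy=4,interpolation=cv2.INTER_CUBIC))
E
```

```text
(no output)
```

View pics/c2.png

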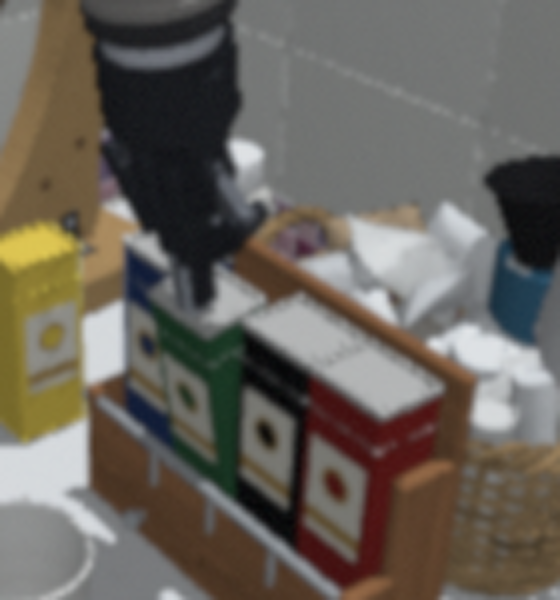

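The green tin is tipping forward, with its lid at about (205,300) in the crop and the neighbours still standing. I'll continue.

>>> jog_arm(
  deltas=[
    [-0.0033,0.0002,-0.0002,-0.001,-0.019,0,0],
    [-0.0033,0.0002,-0.0003,-0.001,-0.019,0,0],
    [-0.0033,0.0002,-0.0004,-0.001,-0.019,0,0],
    [-0.0033,0.0002,-0.0004,-0.001,-0.019,0,0],
    [-0.0033,0.0002,-0.0005,-0.001,-0.019,0,0],
    [-0.0033,0.0002,-0.0005,-0.001,-0.019,0,0],
    [-0.0033,0.0002,-0.0006,-0.001,-0.019,0,0],
    [-0.0033,0.0002,-0.0007,-0.001,-0.019,0,0],
    [-0.0033,0.0002,-0.0007,-0.001,-0.019,0,0],
    [-0.0033,0.0002,-0.0008,-0.001,-0.019,0,0],
  ],
)

```text
t: 5.35
eef_pos: [0.5637, 0.0318, 0.2227]
tool_rot: [0.004, 0.985, -0.027, 0.171]
contact_force: [-1.5, 0.1, 4.2]
gripper_width: -0.001
grasp_force: 2.4
```

>>> jog_arm(
  deltas=[
    [-0.0033,0.0002,-0.0008,-0.001,-0.019,0,0],
    [-0.0033,0.0002,-0.0009,-0.001,-0.019,0,0],
    [-0.001,0,-0.0003,0,0,0,0],
    [0,0,0,0,0,0,0],
  ],
)

```text
t: 5.75
eef_pos: [0.5557, 0.032, 0.2201]
tool_rot: [0.005, 0.982, -0.027, 0.189]
contact_force: [-1.3, 0.2, 1.0]
gripper_width: 0.002
grasp_force: 0.8
```

>>> jog_arm(
  deltas=[
    [-0.002,0,0.005,0,0,0,0],
    [-0.004,0,0.01,0,0,0,0],
    [-0.006,0,0.015,0,0,0,0],
    [-0.007,0,0.018,0,0,0,0],
    [0,0,0,0,0,0,0.5],
    [0,0,0,0,0,0,1],
  ],
)

```text
t: 6.35
eef_pos: [0.5374, 0.0319, 0.2691]
tool_rot: [0.005, 0.981, -0.027, 0.19]
contact_force: [1.2, -0.2, 0.4]
gripper_width: 0.331
grasp_force: 0.0
```

```bash
python3 - <<'E'
from station import bot
import cv2
o=bot.get_obs();print(o["eef_pos"],o["tool_rot"])
a=bot.read_camera("side")["img"];cv2.imwrite("pics/s3.png",a[:,:,::-1]);a=a[110:250,230:370,::-1];b=bot.read_camera("top")["img"][90:230,220:360,::-1]
cv2.imwrite("pics/c3.png",cv2.resize(cv2.hconcat([a,b]),None,fx=2.8,fy=4,interpolation=cv2.INTER_CUBIC))
E
```

```text
[0.53739927 0.03191054 0.26912797] [ 0.00489958  0.98147308 -0.02682553  0.18964961]
```

View pics/c3.png

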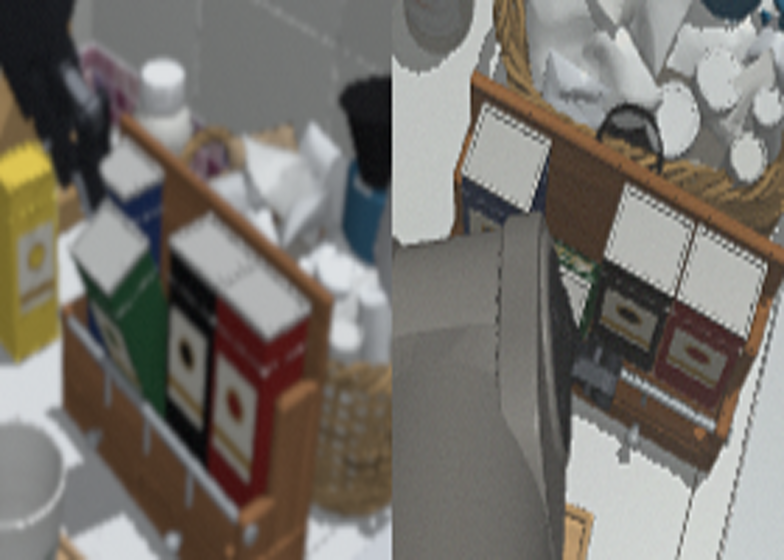

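The green tin leans on the rail by itself. Its lid spans about (75-153, 202-282) in the side crop, the other three tins are standing, and the fingers are clear. I'll check the lid position by rays.

```bash
python3 - <<'E'
from h import *
np.set_printoptions(precision=4,suppress=True)
C=lambda x,y:(230+x/2.8,110+y/4)
import cv2
for p,z in [((75,238),.199),((108,282),.199),((115,202),.216),((153,243),.216)]: print(plane("side",C(*p),z))
# predicted lid corners in side image
f,cx,cy,e,q=CAM["side"]; yw=-.055; X=np.array([np.cos(yw),np.sin(yw),0]);Y=np.array([-np.sin(yw),np.cos(yw),0])
P=np.array([.6311,.0278,.055])-.023*X; t=.38
for a in (0,.046):
  for b in (.029,-.029):
    w=P+X*(a*np.cos(t)-.155*np.sin(t))+Y*b+np.array([0,0,a*np.sin(t)+.155*np.cos(t)])
    c=R.from_quat(q,scalar_first=True).inv().apply(w-e); px=f*c[0]/c[2]+cx,f*c[1]/c[2]+cy
    print(w,((px[0]-230)*2.8,(px[1]-110)*4))
# grasp TCP target at tin a=.021,h=.122
for h in (.122,.175):
  a=.021;print("tcp",P+X*(a*np.cos(t)-h*np.sin(t))+np.array([0,0,a*np.sin(t)+h*np.cos(t)]))
E
```

```text
[0.5593 0.06   0.199 ]
[0.5509 0.0062 0.199 ]
[0.5938 0.0485 0.216 ]
[ 0.5883 -0.0058  0.216 ]
[0.5523 0.0612 0.1989] (np.float64(67.70660898669455), np.float64(241.28487283931372))
[0.5491 0.0033 0.1989] (np.float64(108.65805708153441), np.float64(285.46819857052515))
[0.595  0.0588 0.216 ] (np.float64(108.25280291194252), np.float64(194.55279519389353))
[0.5918 0.0009 0.216 ] (np.float64(150.66025947986054), np.float64(236.01927730072214))
tcp [0.5824 0.0305 0.1761]
tcp [0.5628 0.0316 0.2253]
```

```bash
python3 - <<'E'
from h import *
import cv2
np.set_printoptions(precision=4,suppress=True)
im=cv2.imread("pics/s3.png")
hsv=cv2.cvtColor(im,cv2.COLOR_BGR2HSV)
m=((hsv[:,:,1]<40)&(hsv[:,:,2]>120)).astype(np.uint8)
n,l,st,c=cv2.connectedComponentsWithStats(m,connectivity=4)
for s in [(270,171),(277,153),(297,172),(320,186)]:
    k=l[s[1],s[0]]; print(s,k,st[k],c[k], plane("side",c[k],.2075 if s[0]==270 else .208))
# predicted lid centre from top measurement: standing lids along row
f,cx,cy,e,q=CAM["side"]
for nm,k in (("blue",.09),("black",-.03),("red",-.09)):
    print(nm,np.array([.6295+.055*k,-.0022+k]))
E
```

```text
(270, 171) 92 [250 161  33  25 479] [264.2359 172.5491] [0.5561 0.0281 0.2075]
(277, 153) 87 [266 142  22  17 202] [275.4257 151.3515] [0.64  0.086 0.208]
(297, 172) 95 [291 163  49  31 628] [315.3487 178.465 ] [ 0.6282 -0.0642  0.208 ]
(320, 186) 95 [291 163  49  31 628] [315.3487 178.465 ] [ 0.6282 -0.0642  0.208 ]
blue [0.6344 0.0878]
black [ 0.6278 -0.0322]
red [ 0.6245 -0.0922]
```

>>> jog_arm(
  deltas=[
    [0.004,-0.0002,0.002,0,0,0,1],
    [0.004,-0.0002,0.001,0,0,0,1],
    [0,0,0,0,0,0,1],
    [0,0,0,0,0,0,1],
    [0.0074,-0.0005,-0.0186,0,0,0,1],
    [0.0074,-0.0005,-0.0186,0,0,0,1],
    [0.0074,-0.0004,-0.0186,0,0,0,1],
    [0.0056,-0.0003,-0.014,0,0,0,1],
    [0,0,0,0,0,0,1],
  ],
)

```text
t: 7.35
eef_pos: [0.5722, 0.0298, 0.1995]
tool_rot: [0.005, 0.982, -0.027, 0.187]
contact_force: [-0.7, -0.2, -0.8]
gripper_width: 0.999
grasp_force: 0.0
```

```bash
python3 - <<'E'
from station import bot
import cv2
o=bot.get_obs();print(o["eef_pos"],o["tool_rot"])
a=bot.read_camera("side")["img"];a=a[110:250,230:370,::-1];b=bot.read_camera("top")["img"][90:230,220:360,::-1]
cv2.imwrite("pics/c4.png",cv2.resize(cv2.hconcat([a,b]),None,fx=2.8,fy=4,interpolation=cv2.INTER_CUBIC))
E
```

```text
[0.57219066 0.02975043 0.19948666] [ 0.00501426  0.98195986 -0.02657778  0.18714518]
```

View pics/c4.png

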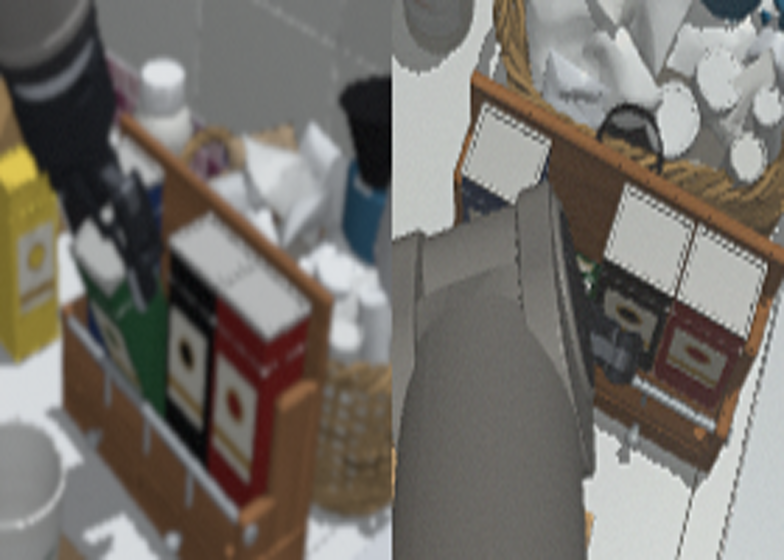

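The open fingers straddle the tin's top: the -y finger is at crop (140,270), ahead of the black tin and touching nothing. Next I'll go down the rest and close.

>>> jog_arm(
  deltas=[
    [0.005,-0.0002,-0.012,0,0,0,1],
    [0.004,-0.0002,-0.0115,0,0,0,1],
    [0,0,0,0,0,0,0.9],
    [0,0,0,0,0,0,0.8],
    [0,0,0,0,0,0,0.75],
    [0,0,0,0,0,0,0.72],
    [0,0,0,0,0,0,0.69],
    [0,0,0,0,0,0,0.66],
  ],
  newtons=25,
)

```text
t: 8.25
eef_pos: [0.5824, 0.0299, 0.1787]
tool_rot: [0.005, 0.981, -0.026, 0.19]
contact_force: [-0.3, 0.5, 1.9]
gripper_width: 0.679
grasp_force: 28.6
```

>>> jog_arm(
  deltas=[
    [0,0,0,0,0,0,0.5],
    [0,0,0,0,0,0,0.5],
    [0,0,0.005,0,0,0,0.5],
    [0,0,0.01,0,0,0,0.5],
    [0,0,0.01,0,0,0,0.5],
    [0,0,0,0,0,0,0.5],
  ],
  newtons=50,
)

```text
t: 8.85
eef_pos: [0.5829, 0.0295, 0.2051]
tool_rot: [0.005, 0.981, -0.027, 0.19]
contact_force: [0.0, -0.4, -2.3]
gripper_width: 0.671
grasp_force: 52.9
```

>>> jog_arm(
  deltas=[
    [0,0,0.012,0,0,0,0.5],
    [0,0,0.015,0,0,0,0.5],
    [0,0,0.015,0,0,0,0.5],
    [0,0,0.006,0,0,0,0.5],
    [-0.008,0.0004,0,0,0,0,0.5],
    [-0.016,0.0009,0,0,0,0,0.5],
    [-0.02,0.0011,0,0,0,0,0.5],
    [-0.02,0.0011,0,0,0,0,0.5],
    [-0.02,0.0011,0,0,0,0,0.5],
    [-0.006,0.002,0,0,0,0,0.5],
  ],
)

```text
t: 9.85
eef_pos: [0.4891, 0.0356, 0.2499]
tool_rot: [0.006, 0.982, -0.027, 0.188]
contact_force: [0.6, 0.3, -3.4]
gripper_width: 0.67
grasp_force: 53.0
```

```bash
python3 - <<'E'
from station import bot
import cv2
o=bot.get_obs();print(o["eef_pos"],o["tool_rot"],o["q"])
a=bot.read_camera("side")["img"];a=a[90:270,180:370,::-1];b=bot.read_camera("top")["img"][90:270,150:340,::-1]
cv2.imwrite("pics/c5.png",cv2.resize(cv2.hconcat([a,b]),None,fx=2.1,fy=3,interpolation=cv2.INTER_CUBIC))
E
```

```text
[0.48907956 0.03564122 0.24987494] [ 0.00558994  0.98186797 -0.0265829   0.18760966] [ 0.17258172  0.03636421 -0.4511291   2.21154291  0.26165411  0.55354939
 -2.09953749]
```

View pics/c5.png

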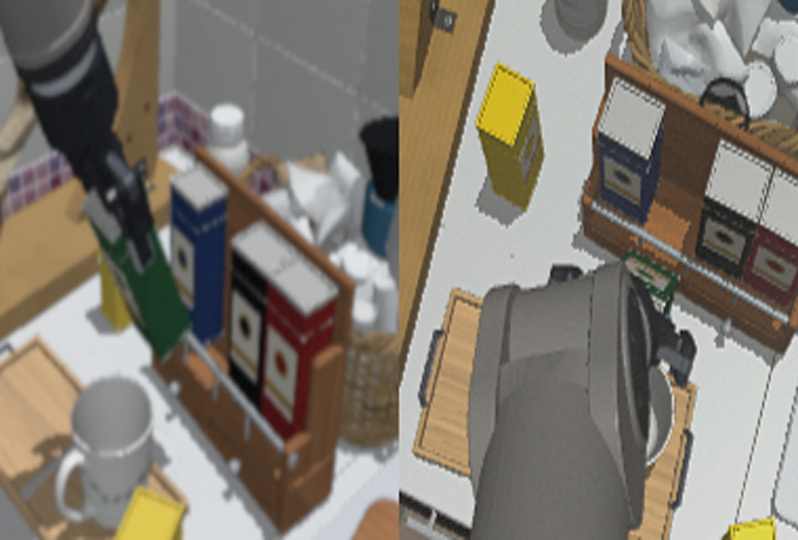

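The tin is held clear in front of the rail, its bottom at about (175,350) in the side crop and above mug height. The other three tins are standing in place. Next I'll bring it upright and move it to the free half.

>>> jog_arm(
  deltas=[
    [-0.003,0.01,0,0.002,0.038,0,0.5],
    [-0.005,0.015,0,0.002,0.038,0,0.5],
    [-0.007,0.017,0,0.002,0.038,0,0.5],
    [-0.007,0.017,0,0.002,0.038,0,0.5],
    [-0.007,0.017,0,0.002,0.038,0,0.5],
    [-0.007,0.017,0,0.002,0.038,0,0.5],
    [-0.007,0.017,0,0.002,0.038,0,0.5],
    [-0.007,0.017,0,0.002,0.038,0,0.5],
    [-0.007,0.015,0,0.002,0.038,0,0.5],
    [-0.005,0.013,0,0.002,0.038,0,0.5],
  ],
)

```text
t: 10.95
eef_pos: [0.4307, 0.1924, 0.2512]
tool_rot: [-0.0, 1.0, -0.027, -0.0]
contact_force: [0.6, 0.0, -2.4]
gripper_width: 0.675
grasp_force: 53.0
```

>>> jog_arm(
  deltas=[
    [0,0,-0.01,0,0,0.025,0.5],
    [0,0,-0.015,0,0,0.025,0.5],
    [0,0,-0.015,0,0,0.025,0.5],
    [0,0,-0.01,0,0,0.025,0.5],
    [0,0,0,0,0,0.025,0.5],
    [0,0,0,0,0,0,0.5],
  ],
)

```text
t: 11.55
eef_pos: [0.4303, 0.191, 0.2011]
tool_rot: [-0.0, 0.999, 0.036, 0.0]
contact_force: [0.4, 0.2, -1.2]
gripper_width: 0.673
grasp_force: 53.1
```

```bash
python3 - <<'E'
from station import bot
import cv2
from h import *
o=bot.get_obs();print(o["eef_pos"],o["tool_rot"],o["q"])
M=R.from_quat(o["tool_rot"],scalar_first=True).as_matrix();print(M.round(4))
a=bot.read_camera("side")["img"];a=a[130:310,130:320,::-1];b=bot.read_camera("top")["img"][110:290,130:320,::-1]
cv2.imwrite("pics/c6.png",cv2.resize(cv2.hconcat([a,b]),None,fx=2.1,fy=3,interpolation=cv2.INTER_CUBIC))
E
```

```text
[0.43034022 0.19099162 0.20114638] [-2.55310799e-05  9.99359934e-01  3.57731261e-02  7.53395690e-05] [-0.02931548  0.25971857 -0.59534866  2.05084451  0.18758367  0.88273452
 -2.22810151]
[[ 9.974e-01  7.150e-02  1.000e-04]
 [ 7.150e-02 -9.974e-01  1.000e-04]
 [ 2.000e-04 -0.000e+00 -1.000e+00]]
```

View pics/c6.png

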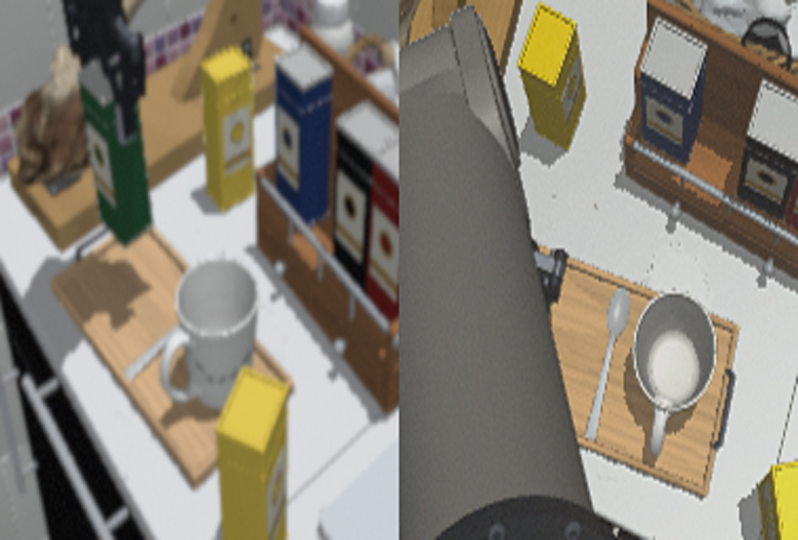

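The tin hangs upright above the free half of the tray, its bottom at about (130,240) in the side crop. I'll lower it.

>>> jog_arm(
  deltas=[
    [-0.004,0,-0.01,0,0,0,0.5],
    [-0.003,0,-0.015,0,0,0,0.5],
    [0,0,-0.015,0,0,0,0.5],
    [0,0,-0.013,0,0,0,0.5],
    [0,0,-0.008,0,0,0,0.5],
    [0,0,-0.003,0,0,0,0.5],
    [0,0,-0.001,0,0,0,0.5],
    [0,0,0,0,0,0,0.5],
  ],
)

```text
t: 12.45
eef_pos: [0.4233, 0.1914, 0.1365]
tool_rot: [-0.0, 0.999, 0.035, 0.0]
contact_force: [0.1, 0.4, -1.9]
gripper_width: 0.675
grasp_force: 53.1
```

>>> jog_arm(
  deltas=[
    [0,0,-0.0015,0,0,0,0.5],
    [0,0,-0.0015,0,0,0,0.5],
    [0,0,0,0,0,0,0.5],
  ],
)

```text
t: 12.75
eef_pos: [0.423, 0.1911, 0.1332]
tool_rot: [0.0, 0.999, 0.035, 0.0]
contact_force: [-1.1, 0.2, -1.7]
gripper_width: 0.674
grasp_force: 53.1
```

>>> jog_arm(
  deltas=[
    [0,0,-0.0015,0,0,0,0.5],
    [0,0,-0.001,0,0,0,0.5],
    [0,0,0,0,0,0,0.5],
  ],
)

```text
t: 13.05
eef_pos: [0.4244, 0.192, 0.1322]
tool_rot: [-0.0, 0.999, 0.035, 0.001]
contact_force: [-1.8, -0.6, 10.3]
gripper_width: 0.675
grasp_force: 52.5
```

>>> jog_arm(
  deltas=[
    [0,0,0.001,0,0,0,0.5],
    [0,0,0,0,0,0,0.67],
    [0,0,0,0,0,0,0.72],
    [0,0,0,0,0,0,0.8],
    [0,0,0,0,0,0,0.9],
    [0,0,0,0,0,0,1],
    [0,0,0,0,0,0,1],
  ],
  newtons=20,
)

```text
t: 13.75
eef_pos: [0.423, 0.1911, 0.1316]
tool_rot: [0.0, 0.999, 0.035, -0.0]
contact_force: [-0.4, -0.1, 0.0]
gripper_width: 1.0
grasp_force: 0.0
```

>>> jog_arm(
  deltas=[
    [0,0,0.01,0,0,0,1],
    [0,0,0.02,0,0,0,1],
    [0,0,0.03,0,0,0,1],
    [0,0,0.035,0,0,0,1],
    [0,0,0.035,0,0,0,1],
    [0,-0.04,0.02,0,0,0,1],
    [0,-0.045,0,0,0,0,1],
    [0,-0.045,0,0,0,0,1],
    [0,-0.045,0,0,0,0,1],
    [0,-0.02,0,0,0,0,1],
  ],
)

```text
t: 14.75
eef_pos: [0.4224, -0.0078, 0.2824]
tool_rot: [0.001, 0.999, 0.033, 0.0]
contact_force: [-0.4, 0.7, -0.5]
gripper_width: 1.001
grasp_force: 0.0
```

```bash
python3 - <<'E'
from station import bot
import cv2
o=bot.get_obs();print(o["eef_pos"],o["contact_force"])
a=bot.read_camera("side")["img"];a=a[130:310,130:320,::-1];b=bot.read_camera("top")["img"][90:270,130:320,::-1]
cv2.imwrite("pics/c7.png",cv2.resize(cv2.hconcat([a,b]),None,fx=2.1,fy=3,interpolation=cv2.INTER_CUBIC))
E
```

```text
[ 0.42242611 -0.00779588  0.28239922] [-0.40867629  0.71461442 -0.45024867]
```

View pics/c7.png

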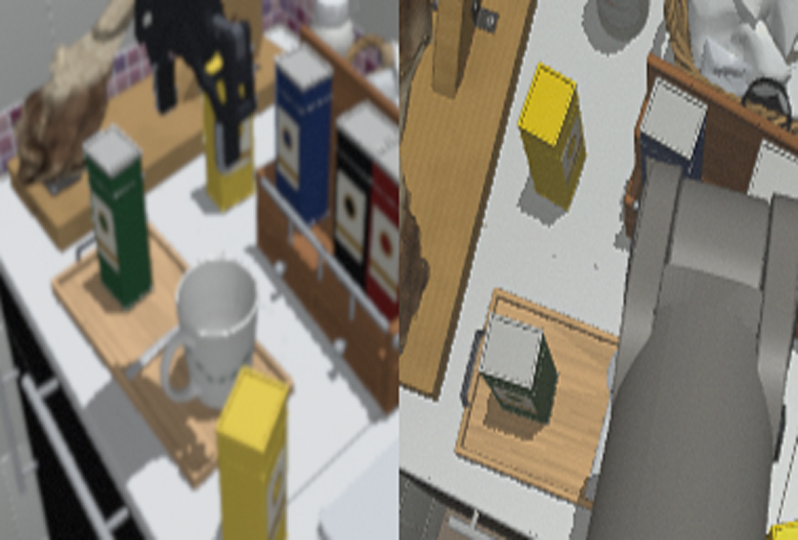

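The green tin stands upright on the tray's free half, at about (120,300) in the side crop. The mug and the other three tins are in place, and the gripper is clear of everything.

>>> jog_arm(
  deltas=[
    [0,0,0,0,0,0,1],
    [0,0,0,0,0,0,1],
  ],
)

```text
t: 15.05
eef_pos: [0.4231, -0.0024, 0.2821]
tool_rot: [-0.0, 0.999, 0.036, 0.0]
contact_force: [-0.2, -0.1, 0.3]
gripper_width: 1.003
grasp_force: 0.0
```

```bash
python3 -c "
from station import bot
print(bot.hand_in())"
```

```text
the job is handed in; nothing more can be done
None
```

The green tin stands upright on the tray's free half, the other three tins and the mug are where they were, and I handed the job in at about 15 s of the 51 s allowed; the hand-in gave no verdict back.

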